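# Turn the instrument tray and dock it

### The arm

A 6-joint arm with a two-finger parallel gripper is mounted at the origin on the work surface. World frame = base frame: x ahead of the robot, y to its left, z up, the work surface at z = 0. Lengths are in m, angles in rad, forces in N, time in s.
With the tool pointing down it reaches from about 0.325 to 0.875 m from the base axis. Payload 4.4 kg.
Tool frame: the origin (TCP) lies at the very end of the fingers, on their centre line; the grasp point (between the pads) lies 19 mm behind it; z points along the fingers, y is the line along which they close (so a half turn about z gives the same grasp; the last joint's range is limited). The gripper opens to 85 mm and grips with 20 to 120 N. Pads are 22 mm wide; open, the fingers measure 114 mm over their backs; the gripper's body (76 mm by 85 mm) begins 54 mm behind the grasp point. The pads swing forward as they close: fully open they stand 13 mm farther back than shut.
Start: joints at [1.02, 0.207, 1.542, -0, 1.393, -0.15], TCP at [0.224, 0.529, 0.231] pointing down, gripper open.
Joint ranges: [-2.73, 2.73], [-0.86, 2.22], [0.23, 2.46], [-1.11, 4.25], [0.08, 2.63], [-2.82, 2.82]. Speed limits (rad/s): [2.79, 2.79, 3.14, 3.14, 3.14, 3.14].

### API

Orientations are given as a rotation vector (axis times angle).
In Python, from plant import sense, capture, job_done gives the robot as it stands. The module is installed in compiled form; this text tells all that it offers.
- The arm moves only by the shell command python3 -m crank 'ROWS' [FORCE]. ROWS is JSON, a list of rows, each an object of numbers: "hand": the opening, from -1 (shut) to 1 (fully open), so that 0 is half open; "tx", "ty", "tz": the shift along the tool's x, y, z normalised to -1 to 1, where 1 is 300 mm; "rx", "ry", "rz": the turn, a rotation vector about the tool's x, y, z normalised to -1 to 1, where 1 is pi rad. A call has 1 to 20 rows; each row is the pose to reach, as a shift and turn from the pose commanded when the call began, along the tool's axes at that moment, turning the shorter way round; what a row does not reach only later rows make up. A row lasts 1/10 s, in which the tool goes at most 50 mm and 8.59 degrees, less where a joint would pass 70% of its speed; a pose out of reach is approached as far as the arm can. A call with a number of a shift or a turn outside -1 to 1 is refused whole. A call with a gripper value outside its range is refused whole. The fingers move at their own pace and stop on an object; FORCE is the grip in N (left out, the last holds). Time passes only in rows, so rows that repeat a pose let the fingers close. It gives the time, the measured TCP pose, the force, the opening and the grip force at its end, in the units of the state.
- sense(): the state, without advancing time (a new reading comes with each control period).
- capture(name): name is "side" or "top"; returns a dict with "color" (384x512x3 uint8, red, green, blue), "fx", "fy", "cx", "cy" (pixels), "camera_from_world" (4x4, takes a point from world to camera coordinates). Camera axes: x right, y up, looking along -z (the intrinsics and any distortion apply to the point x, -y, -z); pixel columns grow to the right and rows downward; lengths in m; the calibration is good to about 2 mm. A picture is of the moment at which its call begins. There is no depth.
- job_done(): hands the job in; it is judged then, once.
The state is a dict: "time": time; "joint_pos": joint angles; "joint_vel": joint speeds; "tau": joint torques, N m; "position": TCP position; "orientation": TCP orientation; "contact_force": force on the tool from outside, world axes, zero at the start; "torque": the same for the moment, N m; "grip_width": finger opening in m; "grip_force": force on a finger pad.
Only numpy, scipy, OpenCV 4.12 (cv2) and the standard library are available. Lean on these libraries where they do the work, as an engineer would, in place of code of your own. Each camera call takes 0.05 s, during which the arm holds its last target. There are 200 camera calls.

### The job

The instrument tray lies on the bench the wrong way round: turn it end for end and slide it, tapered nose first, into the empty dock until its orange end plate sits flush against the ends of the rails. Push firmly enough to get past the spring rollers but do not ram it, keep the blue tin lying in the tray, and leave everything else, the loaded dock included, where it is.

Things in the scene. Friction and masses are not known exactly. Their poses are not given: they have to be found in the camera images.
- tray_mid (a point): Centre of the aluminium tray to dock, 17 mm above its underside. +x points to the tapered nose, z up. Open-topped, 170 mm long, 0.2 to 0.4 kg, standing on the bench. Side walls 60 mm over their outsides, straight from x = -77 to +69 mm, 34 mm high, 3 mm thick; then the nose tapers to 48 mm at x = +85. Grip it across the walls, anywhere from x = -40 to +50.
- tray_tail (a point): Middle of the outer face of the tray's orange end plate, 85 mm along -x from tray_mid, 17 mm above the underside; axes as tray_mid. The plate is 8 mm thick, 88 mm wide, 46 mm high: wider than the rails, so this end cannot enter. A 14 mm long cut-out in each side wall, centred 28 mm ahead of here, takes a dock roller when the tray is home
- tray_nose (a point): Middle of the tray's tapered nose end, 85 mm along +x from tray_mid, 17 mm above its underside.
- tin_mid (a point): Centre of the closed blue tin (66 x 48 x 27 mm, 0.06 to 0.13 kg) lying loose in the tray's 79 mm long middle compartment, entirely below the tray's rim.
- dock_mouth (a point): Middle of the EMPTY dock's mouth, 17 mm above the bench. +x points level into the dock along its rails. Fixed to the bench, no floor: the tray slides on the bench between two white rails 63 mm apart, 41 mm high, 168 mm long, 91 mm over all, their first 12 mm flared to about 70 mm. Home: end plate against the rail ends, tray_mid 77 mm along +x from here. The back wall is not reached.
- dock_rollers (a point): Point midway between the two sprung rollers, 20 mm inside the dock mouth (14 mm diameter, each 3.5 mm out of its rail, pushing with 2 to 4 N): the tray goes in with several newtons of drag, most as its nose passes. From 12 mm inside the mouth, steel lips 36 to 41 mm high leave only 51 mm open above: the tray cannot be dropped in, nor can fingers follow at its sides
- tray_full_mid (a point): Centre of a like tray already home in the second, like dock beside the empty one (their places change): it shows the right way round, nose in and orange plate outside. Leave alone.
- bottle: Clear bottle with blue cap, 60 mm wide, 165 mm high, standing at the far side; origin under its middle. Leave alone.
- jar: Amber jar, 70 mm wide, 75 mm high, at the far side; origin under its middle. Leave alone.
- brush: Yellow brush, 170 mm long, lying at the far side; leave alone.
- tin_low_mid (a point): Centre of a black closed tin (66 x 48 x 27 mm) on the bench near the robot. Leave alone.
- tin_high_mid (a point): Centre of a white closed tin of the same size stacked on the black one. Leave alone.
There are look-alikes about, which are no part of the job. Of the things like the part that bears tin_mid, leave any that is red; of the rest the smaller one is meant.

How it is judged:
By the outcome, as a careful person would: the job done as asked, in the order asked, and still so for the second after the job is handed in, with the robot touching nothing.
It also fails if it takes over 64 s, if anything falls off the work surface, if the arm or the gripper's body presses on something with over 40 N, if the wrist force passes 120 N, or if a joint passes its speed limit or range.

## Working session

There is one attempt and no reset: what is moved stays moved. The work goes in short steps, Python scripts to look and compute and a shell command to move; the robot and the scene stay as the last step left them, time stands still between calls to the robot, and variables do not carry over. Pictures are saved under pics/ and viewed, at most 10 in all, crops included, and the job is handed in when it is done.

```bash
mkdir -p pics
cat > h.py <<'E'
import numpy as np, cv2
from plant import sense, capture
def shot(cam,name,scale=1.5,crop=None):
    c=capture(cam); im=c["color"][:,:,::-1]
    if crop: x0,y0,x1,y1=crop; im=im[y0:y1,x0:x1]
    cv2.imwrite(f"pics/{name}.png",cv2.resize(im,None,fx=scale,fy=scale,interpolation=cv2.INTER_CUBIC)); 
    np.save(f"pics/{name}_c.npy",c,allow_pickle=True); return c
def load(name): return np.load(f"pics/{name}_c.npy",allow_pickle=True).item()
def world(c,u,v,z):
    T=np.array(c["camera_from_world"]); R,t=T[:3,:3],T[:3,3]
    d=np.array([(u-c["cx"])/c["fx"],-(v-c["cy"])/c["fy"],-1.0])
    o=-R.T@t; w=R.T@d; return o+w*(z-o[2])/w[2]
def pix(c,p):
    T=np.array(c["camera_from_world"]); q=T[:3,:3]@np.array(p)+T[:3,3]
    return np.array([c["cx"]+c["fx"]*q[0]/-q[2], c["cy"]-c["fy"]*q[1]/-q[2]])
E
python3 - <<'E'
from h import *
for n in("top","side"):
    c=shot(n,n+"0"); print({k:v for k,v in c.items() if k!="color"})
s=sense(); print(s)
E
```

```text
{'fx': 473.9252966702345, 'fy': 473.9252966702345, 'cx': 259.1735253553017, 'cy': 195.14515801934644, 'camera_from_world': array([[ 0.00630596, -0.99997157,  0.00413515, -0.09430073],
       [ 0.97474554,  0.0070699 ,  0.22320653, -0.55727055],
       [-0.22322942,  0.00262319,  0.97476241, -1.18109577],
       [ 0.        ,  0.        ,  0.        ,  1.        ]])}
{'fx': 408.58351466457844, 'fy': 408.58351466457844, 'cx': 254.64097650034034, 'cy': 194.7183763453779, 'camera_from_world': array([[ 0.99161114, -0.12882207, -0.01059319, -0.53179927],
       [ 0.0795862 ,  0.54392493,  0.83535125, -0.04913333],
       [-0.10184977, -0.82918668,  0.54961448, -1.12890589],
       [ 0.        ,  0.        ,  0.        ,  1.        ]])}
{'time': 0.1, 'joint_pos': array([ 1.01952378e+00,  2.07341527e-01,  1.54283055e+00, -5.42310562e-06,
        1.39348883e+00, -1.50500143e-01]), 'joint_vel': array([-0.00075658, -0.00177245, -0.00291279, -0.00024577,  0.00121573,
        0.00194057]), 'tau': array([ 2.32735028e-04, -3.84086823e+01, -2.92549753e+01, -1.86749226e-04,
        4.76584231e-03, -7.20081829e-06]), 'position': array([0.2239727 , 0.52883998, 0.23022881]), 'orientation': array([-6.25184874e-01, -3.07803575e+00,  3.05303742e-03]), 'contact_force': array([ 0.27499694, -0.07992673, -1.18208772]), 'torque': array([-0.01301582,  0.00869091, -0.02396457]), 'grip_force': 0.0, 'grip_width': 0.08497807080901781}
```

View pics/top0.png

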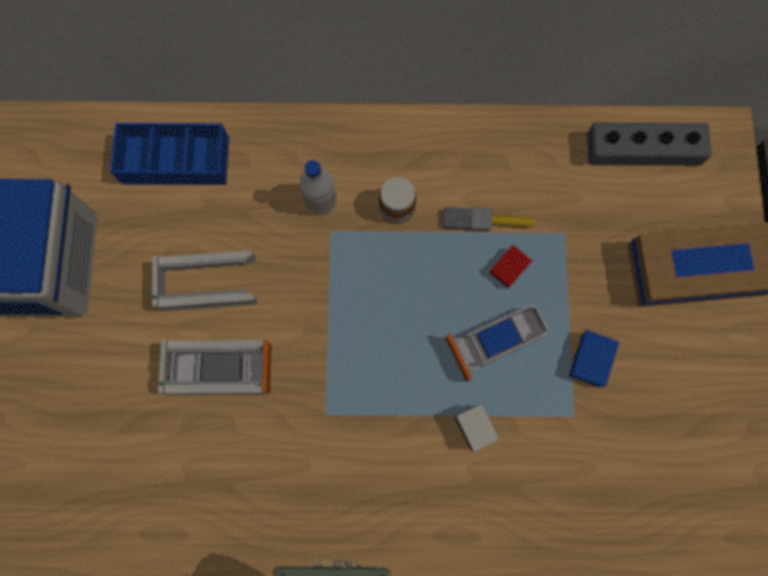

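View pics/side0.png

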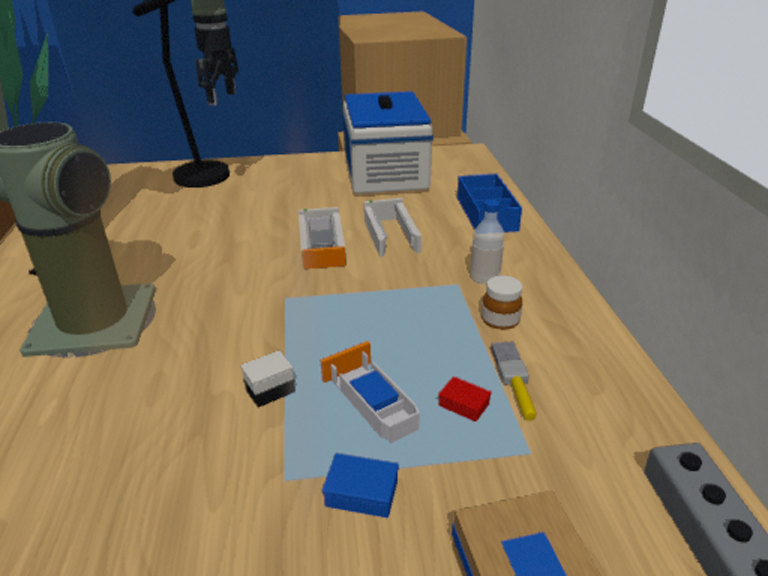

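The top view shows these pieces:
- The tray is at about (498,340), with its orange plate at (458,357) and its nose at (537,320).
- The empty dock's mouth is at about (252,278), opening to the right (-y).
- The loaded dock is below it at (215,368).

There are three candidate tins: blue in the tray (500,338), red (512,265), and a larger blue one (595,358). The one in the tray fits, because it isn't red and is the smaller blue. I'll confirm that in enlarged crops.

Run:
```python
from h import *
c=load("top0"); im=c["color"][:,:,::-1]
a=cv2.resize(im[190:270,285:420],None,fx=5.8,fy=5.8,interpolation=cv2.INTER_CUBIC); cv2.imwrite("pics/cropA.png",a)
b=cv2.resize(im[160:270,95:190],None,fx=5.4,fy=5.4,interpolation=cv2.INTER_CUBIC); cv2.imwrite("pics/cropB.png",b)
```

```text
(no output)
```

View pics/cropA.png

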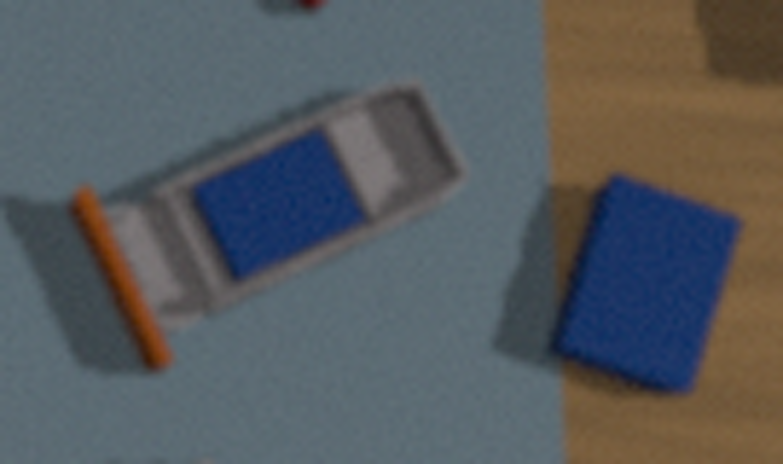

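View pics/cropB.png

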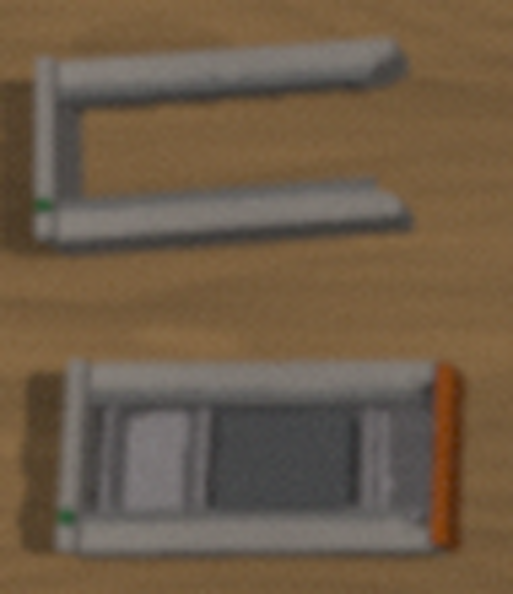

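The crops confirm the target. The tin in the tray is clearly smaller than the loose blue one, and its tray has the plate on the dock side, so it's the wrong way round. Key pixels:
- **Tray (crop A):** plate top ends (83,190) and (160,365); nose rim corners (420,85) and (463,168).
- **Dock (crop B):** rail tips (400,60) and (408,215).

Next I'll fit model outlines to these.

```bash
cat > fit.py <<'E'
from h import *
from scipy.optimize import least_squares
c=load("top0")
A=lambda p:(285+(p[0]+.5)/5.8-.5,190+(p[1]+.5)/5.8-.5); B=lambda p:(95+(p[0]+.5)/5.4-.5,160+(p[1]+.5)/5.4-.5)
def tf(q,p): 
    x,y,a=q; return [x+np.cos(a)*p[0]-np.sin(a)*p[1], y+np.sin(a)*p[0]+np.cos(a)*p[1], p[2]]
def fit(mod,px,q0):
    f=lambda q:np.concatenate([pix(c,tf(q,m))-np.array(p) for m,p in zip(mod,px)])
    r=least_squares(f,q0,loss="soft_l1"); return r.x,f(r.x).round(1)
m=1e-3
# tray_mid frame, z abs. left=+y. nose toward image right => tray left is image up
tm=[(-81*m,44*m,46*m),(-81*m,-44*m,46*m),(85*m,24*m,34*m),(85*m,-24*m,34*m)]
tq,e=fit(tm,[A(p) for p in[(84,190),(160,365),(417,86),(463,166)]],[.4,-.15,-1.15]); print("tray",tq,np.degrees(tq[2]),e)
# dock frame: +x to image left; left(+y) is image down
dm=[(0,-45.5*m,41*m),(0,45.5*m,41*m),(165*m,-45.5*m,41*m),(165*m,45.5*m,41*m),(100*m,-25.5*m,41*m),(100*m,25.5*m,41*m)]
dq,e=fit(dm,[B(p) for p in[(393,40),(408,218),(52,62),(52,238),(190,95),(190,190)]],[.5,.2,1.6]); print("dock",dq,np.degrees(dq[2]),e)
im=cv2.resize(c["color"][:,:,::-1],None,fx=4,fy=4,interpolation=cv2.INTER_CUBIC)
def draw(q,pts,col):
    P=np.array([(pix(c,tf(q,p))+.5)*4-.5 for p in pts]).round().astype(int); cv2.polylines(im,[P],True,col,1)
draw(tq,[(x*m,y*m,34*m) for x,y in[(-77,30),(69,30),(85,24),(85,-24),(69,-30),(-77,-30)]],(0,255,0))
draw(tq,[(x*m,y*m,46*m) for x,y in[(-77,44),(-77,-44),(-85,-44),(-85,44)]],(0,255,255))
for s in(1,-1): draw(dq,[(x*m,s*y*m,41*m) for x,y in[(0,35),(12,31.5),(12,25.5),(168,25.5),(168,45.5),(0,45.5)]],(0,255,0))
a=im[4*190:4*262,4*290:4*375]; b=im[4*160:4*215,4*95:4*180]
o=np.vstack([a,b]); cv2.imwrite("pics/fit.png",cv2.resize(o,None,fx=1.15,fy=1.15))
np.save("q.npy",[tq,dq])
E
python3 fit.py
```

```text
tray [ 0.48491538 -0.28481317 -1.12550709] -64.48680617712132 [-1.2 -0.2  0.7 -0.  -0.1 -0.8  0.4  1.4]
dock [0.59364093 0.15700539 1.64520906] 94.26353530556455 [-0.7  0.1 -2.6 -0.1  1.3 -0.   1.1  0.3 -0.1 -0.6  0.1  0.3]
```

View pics/fit.png

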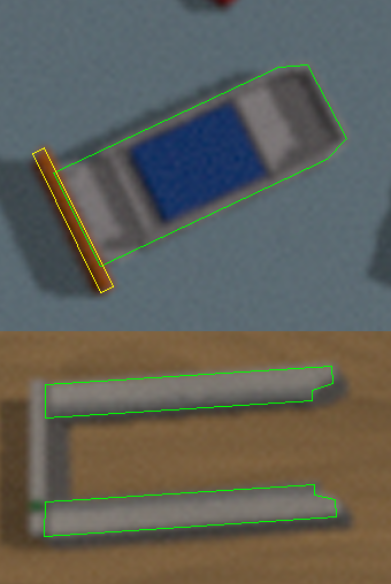

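The outlines sit well on the tray (mid at 0.485, -0.285, yaw -64.5°) and the empty dock (mouth at 0.594, 0.157, yaw 94.3°). Both are in reach, and the sizes match. I'll write a helper for working out move values.

```bash
cat > rel.py <<'E'
import sys,numpy as np
from scipy.spatial.transform import Rotation as Ro
from plant import sense
def R(psi): 
    a=np.radians(psi); x=np.array([np.cos(a),np.sin(a),0]); z=np.array([0,0,-1.]); return Ro.from_matrix(np.c_[x,np.cross(z,x),z])
def rel(x,y,z,psi,frm=None):
    if frm is None: s=sense(); p,r=s["position"],Ro.from_rotvec(s["orientation"])
    else: p,r=np.array(frm[:3]),R(frm[3])
    return (r.inv().apply(np.array([x,y,z])-p)/.3).round(4),((r.inv()*R(psi)).as_rotvec()/np.pi).round(4)
if __name__=="__main__":
    s=sense(); x=Ro.from_rotvec(s["orientation"]).apply([1,0,0])
    print("t",s["time"],"pos",s["position"].round(4),"psi",np.degrees(np.arctan2(x[1],x[0])).round(2),"F",s["contact_force"].round(1),"w",s["grip_width"].round(4),"J",s["joint_pos"].round(2))
    a=[float(v) for v in sys.argv[1:]]; fr=None
    while a: print(rel(*a[:4],frm=fr)); fr=a[:4]; a=a[4:]
E
python3 rel.py .36 .13 .23 46 .474 -.262 .12 -64.5
```

```text
Traceback (most recent call last):
  File "rel.py", line 12, in <module>
    print("t",s["time"],"pos",s["position"].round(4),"psi",np.degrees(np.arctan2(x[1],x[0])).round(2),"F",s["contact_force"].round(1),"w",s["grip_width"].round(4),"J",s["joint_pos"].round(2))
                                                                                                                                          ^^^^^^^^^^^^^^^^^^^^^
AttributeError: 'float' object has no attribute 'round'
```

```bash
sed -i 's/s\["grip_width"\].round(4)/round(s["grip_width"],4)/' rel.py
python3 rel.py .36 .13 .23 46 .474 -.262 .12 -64.5
```

```text
t 0.1 pos [0.224  0.5288 0.2302] psi 157.04 F [ 0.3 -0.1 -1.2] w 0.085 J [ 1.02  0.21  1.54 -0.    1.39 -0.15]
(array([-0.9362, -1.0472,  0.0026]), array([-5.000e-04,  6.000e-04,  6.169e-01]))
(array([-0.676 ,  1.181 ,  0.3667]), array([0.    , 0.    , 0.6139]))
```

```bash
python3 rel.py .31 .26 .23 82 .39 -.01 .23 8 .474 -.262 .12 -64.5
```

```text
t 0.1 pos [0.224  0.5288 0.2302] psi 157.04 F [ 0.3 -0.1 -1.2] w 0.085 J [ 1.02  0.21  1.54 -0.    1.39 -0.15]
(array([-0.6136, -0.7132,  0.002 ]), array([-6.000e-04,  3.000e-04,  4.169e-01]))
(array([-0.8541,  0.3893,  0.    ]), array([0.    , 0.    , 0.4111]))
(array([0.1604, 0.8708, 0.3667]), array([0.    , 0.    , 0.4028]))
```

```bash
r='{"tx":-0.614,"ty":-0.713,"tz":0.002,"rz":0.417,"hand":1}'; : ; python3 -m crank '[{"tx":-0.614,"ty":-0.713,"tz":0.002,"rz":0.417,"hand":1},{"tx":-0.614,"ty":-0.713,"tz":0.002,"rz":0.417,"hand":1},{"tx":-0.614,"ty":-0.713,"tz":0.002,"rz":0.417,"hand":1},{"tx":-0.614,"ty":-0.713,"tz":0.002,"rz":0.417,"hand":1},{"tx":-0.614,"ty":-0.713,"tz":0.002,"rz":0.417,"hand":1},{"tx":-0.614,"ty":-0.713,"tz":0.002,"rz":0.417,"hand":1},{"tx":-0.614,"ty":-0.713,"tz":0.002,"rz":0.417,"hand":1},{"tx":-0.614,"ty":-0.713,"tz":0.002,"rz":0.417,"hand":1},{"tx":-0.614,"ty":-0.713,"tz":0.002,"rz":0.417,"hand":1},{"tx":-0.614,"ty":-0.713,"tz":0.002,"rz":0.417,"hand":1},{"tx":-0.614,"ty":-0.713,"tz":0.002,"rz":0.417,"hand":1}]'
python3 -m crank '[{"tx":-0.854,"ty":0.389,"tz":0,"rz":0.411},{"tx":-0.854,"ty":0.389,"tz":0,"rz":0.411},{"tx":-0.854,"ty":0.389,"tz":0,"rz":0.411},{"tx":-0.854,"ty":0.389,"tz":0,"rz":0.411},{"tx":-0.854,"ty":0.389,"tz":0,"rz":0.411},{"tx":-0.854,"ty":0.389,"tz":0,"rz":0.411},{"tx":-0.854,"ty":0.389,"tz":0,"rz":0.411},{"tx":-0.854,"ty":0.389,"tz":0,"rz":0.411},{"tx":-0.854,"ty":0.389,"tz":0,"rz":0.411},{"tx":-0.854,"ty":0.389,"tz":0,"rz":0.411},{"tx":-0.854,"ty":0.389,"tz":0,"rz":0.411}]'
python3 rel.py .474 -.262 .12 -64.5
```

```text
t 0.1 pos [0.224  0.5288 0.2302] psi 157.04 F [ 0.3 -0.1 -1.2] w 0.085 J [ 1.02  0.21  1.54 -0.    1.39 -0.15]
(array([-1.7959, -2.1013,  0.3712]), array([-2.000e-04, -8.000e-04, -7.692e-01]))schema error: expected keys hand, tx, ty, tz, rx, ry, rz
schema error: expected keys hand, tx, ty, tz, rx, ry, rz
```

```bash
python3 -m crank '[{"hand":1,"tx":-0.614,"ty":-0.713,"tz":0.002,"rx":0,"ry":0,"rz":0.417},{"hand":1,"tx":-0.614,"ty":-0.713,"tz":0.002,"rx":0,"ry":0,"rz":0.417},{"hand":1,"tx":-0.614,"ty":-0.713,"tz":0.002,"rx":0,"ry":0,"rz":0.417},{"hand":1,"tx":-0.614,"ty":-0.713,"tz":0.002,"rx":0,"ry":0,"rz":0.417},{"hand":1,"tx":-0.614,"ty":-0.713,"tz":0.002,"rx":0,"ry":0,"rz":0.417},{"hand":1,"tx":-0.614,"ty":-0.713,"tz":0.002,"rx":0,"ry":0,"rz":0.417},{"hand":1,"tx":-0.614,"ty":-0.713,"tz":0.002,"rx":0,"ry":0,"rz":0.417},{"hand":1,"tx":-0.614,"ty":-0.713,"tz":0.002,"rx":0,"ry":0,"rz":0.417},{"hand":1,"tx":-0.614,"ty":-0.713,"tz":0.002,"rx":0,"ry":0,"rz":0.417},{"hand":1,"tx":-0.614,"ty":-0.713,"tz":0.002,"rx":0,"ry":0,"rz":0.417},{"hand":1,"tx":-0.614,"ty":-0.713,"tz":0.002,"rx":0,"ry":0,"rz":0.417}]'
python3 rel.py .39 -.01 .23 8
```

```text
time: 1.2
position: [0.3102, 0.2605, 0.2304]
orientation: [-2.369, -2.063, 0.001]
contact_force: [-0.4, 0.2, 0.1]
grip_width: 0.0853
grip_force: 0.0
t 1.2 pos [0.3102 0.2605 0.2304] psi 82.11 F [-0.4  0.2  0.1] w 0.0853 J [ 0.48 -0.17  1.93 -0.    1.39  0.62]
(array([-0.8566,  0.3871,  0.0014]), array([-1.000e-04,  2.000e-04,  4.117e-01]))
```

```bash
python3 -m crank '[{"hand":1,"tx":-0.856,"ty":0.387,"tz":0,"rx":0,"ry":0,"rz":0.412},{"hand":1,"tx":-0.856,"ty":0.387,"tz":0,"rx":0,"ry":0,"rz":0.412},{"hand":1,"tx":-0.856,"ty":0.387,"tz":0,"rx":0,"ry":0,"rz":0.412},{"hand":1,"tx":-0.856,"ty":0.387,"tz":0,"rx":0,"ry":0,"rz":0.412},{"hand":1,"tx":-0.856,"ty":0.387,"tz":0,"rx":0,"ry":0,"rz":0.412},{"hand":1,"tx":-0.856,"ty":0.387,"tz":0,"rx":0,"ry":0,"rz":0.412},{"hand":1,"tx":-0.856,"ty":0.387,"tz":0,"rx":0,"ry":0,"rz":0.412},{"hand":1,"tx":-0.856,"ty":0.387,"tz":0,"rx":0,"ry":0,"rz":0.412},{"hand":1,"tx":-0.856,"ty":0.387,"tz":0,"rx":0,"ry":0,"rz":0.412},{"hand":1,"tx":-0.856,"ty":0.387,"tz":0,"rx":0,"ry":0,"rz":0.412},{"hand":1,"tx":-0.856,"ty":0.387,"tz":0,"rx":0,"ry":0,"rz":0.412}]'
python3 rel.py .474 -.262 .12 -64.5
```

```text
time: 2.3
position: [0.3895, -0.0097, 0.2306]
orientation: [-3.134, -0.219, 0.0]
contact_force: [1.0, 0.5, 0.3]
grip_width: 0.0852
grip_force: 0.0
t 2.3 pos [ 0.3895 -0.0097  0.2306] psi 8.01 F [1.  0.5 0.3] w 0.0852 J [-0.25 -0.21  1.96 -0.    1.39  1.18]
(array([0.1618, 0.8719, 0.3684]), array([0.000e+00, 1.000e-04, 4.028e-01]))
```

```bash
python3 -m crank '[{"hand":1,"tx":0.162,"ty":0.872,"tz":0.368,"rx":0,"ry":0,"rz":0.403},{"hand":1,"tx":0.162,"ty":0.872,"tz":0.368,"rx":0,"ry":0,"rz":0.403},{"hand":1,"tx":0.162,"ty":0.872,"tz":0.368,"rx":0,"ry":0,"rz":0.403},{"hand":1,"tx":0.162,"ty":0.872,"tz":0.368,"rx":0,"ry":0,"rz":0.403},{"hand":1,"tx":0.162,"ty":0.872,"tz":0.368,"rx":0,"ry":0,"rz":0.403},{"hand":1,"tx":0.162,"ty":0.872,"tz":0.368,"rx":0,"ry":0,"rz":0.403},{"hand":1,"tx":0.162,"ty":0.872,"tz":0.368,"rx":0,"ry":0,"rz":0.403},{"hand":1,"tx":0.162,"ty":0.872,"tz":0.368,"rx":0,"ry":0,"rz":0.403},{"hand":1,"tx":0.162,"ty":0.872,"tz":0.368,"rx":0,"ry":0,"rz":0.403},{"hand":1,"tx":0.162,"ty":0.872,"tz":0.368,"rx":0,"ry":0,"rz":0.403},{"hand":1,"tx":0.162,"ty":0.872,"tz":0.368,"rx":0,"ry":0,"rz":0.403}]'
python3 rel.py .474 -.262 .003 -64.5
python3 - <<'E'
from h import *
c=load("side0"); im=cv2.resize(c["color"][:,:,::-1],None,fx=5,fy=5,interpolation=cv2.INTER_CUBIC)
tq,dq=np.load("q.npy"); m=1e-3
def tf(q,p):
    x,y,a=q; return [x+np.cos(a)*p[0]-np.sin(a)*p[1], y+np.sin(a)*p[0]+np.cos(a)*p[1], p[2]]
def draw(q,pts,col):
    P=np.array([(pix(c,tf(q,np.array(p)*m))+.5)*5-.5 for p in pts]).round().astype(int); cv2.polylines(im,[P],True,col,1)
draw(tq,[(-77,30,34),(69,30,34),(85,24,34),(85,-24,34),(69,-30,34),(-77,-30,34)],(0,255,0))
draw(tq,[(-85,44,46),(-85,-44,46),(-85,-44,0),(-85,44,0)],(0,255,255))
for s in(1,-1): draw(dq,[(0,s*35,41),(12,s*31.5,41),(12,s*25.5,41),(168,s*25.5,41),(168,s*45.5,41),(0,s*45.5,41)],(0,255,0))
a=im[5*225:5*295,5*205:5*285]; b=im[5*125:5*175,5*235:5*285]; b=cv2.resize(b,(350,350))
cv2.imwrite("pics/fits.png",np.hstack([a,b]))
E
```

```text
time: 3.4
position: [0.4734, -0.2622, 0.1202]
orientation: [-2.656, 1.677, 0.0]
contact_force: [-0.3, -0.2, 0.3]
grip_width: 0.0852
grip_force: 0.0
t 3.4 pos [ 0.4734 -0.2622  0.1202] psi -64.54 F [-0.3 -0.2  0.3] w 0.0852 J [-0.67  0.25  1.73  0.    1.16  2.03]
(array([ 3.000e-04, -2.000e-03,  3.906e-01]), array([ 0.    ,  0.0001, -0.0002]))
```

View pics/fits.png

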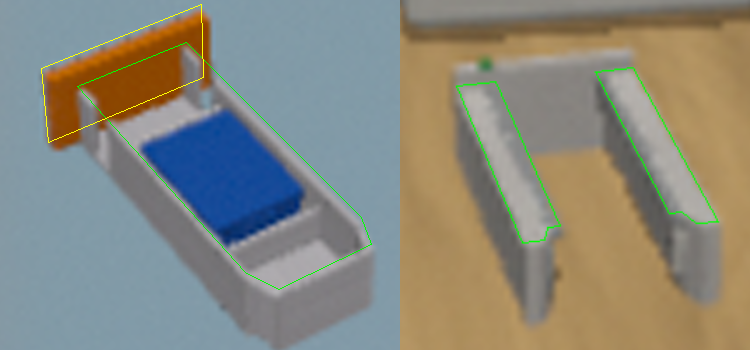

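The side overlay agrees to about 3 mm for the tray and better for the dock, so I'll descend and grip.

```bash
python3 -m crank '[{"hand":1,"tx":0,"ty":-0.002,"tz":0.13,"rx":0,"ry":0,"rz":0},{"hand":1,"tx":0,"ty":-0.002,"tz":0.23,"rx":0,"ry":0,"rz":0},{"hand":1,"tx":0,"ty":-0.002,"tz":0.31,"rx":0,"ry":0,"rz":0},{"hand":1,"tx":0,"ty":-0.002,"tz":0.36,"rx":0,"ry":0,"rz":0},{"hand":1,"tx":0,"ty":-0.002,"tz":0.39,"rx":0,"ry":0,"rz":0},{"hand":1,"tx":0,"ty":-0.002,"tz":0.39,"rx":0,"ry":0,"rz":0}]' && python3 -m crank '[{"hand":-1,"tx":0,"ty":0,"tz":0,"rx":0,"ry":0,"rz":0},{"hand":-1,"tx":0,"ty":0,"tz":0,"rx":0,"ry":0,"rz":0},{"hand":-1,"tx":0,"ty":0,"tz":0,"rx":0,"ry":0,"rz":0},{"hand":-1,"tx":0,"ty":0,"tz":0,"rx":0,"ry":0,"rz":0},{"hand":-1,"tx":0,"ty":0,"tz":0,"rx":0,"ry":0,"rz":0},{"hand":-1,"tx":0,"ty":0,"tz":0,"rx":0,"ry":0,"rz":0},{"hand":-1,"tx":0,"ty":0,"tz":0,"rx":0,"ry":0,"rz":0},{"hand":-1,"tx":0,"ty":0,"tz":0,"rx":0,"ry":0,"rz":0}]' 70
```

```text
time: 4.0
position: [0.4734, -0.2617, 0.0025]
orientation: [-2.654, 1.68, 0.003]
contact_force: [1.0, 0.4, 0.6]
grip_width: 0.0855
grip_force: 0.0
time: 4.8
position: [0.4752, -0.2633, 0.0051]
orientation: [2.653, -1.681, 0.006]
contact_force: [-0.1, 0.1, 6.1]
grip_width: 0.0587
grip_force: 78.7
```

Gripped at 58.7 mm wide. Lifting.

```bash
python3 -m crank '[{"hand":-1,"tx":0,"ty":0,"tz":-0.02,"rx":0,"ry":0,"rz":0},{"hand":-1,"tx":0,"ty":0,"tz":-0.06,"rx":0,"ry":0,"rz":0},{"hand":-1,"tx":0,"ty":0,"tz":-0.12,"rx":0,"ry":0,"rz":0},{"hand":-1,"tx":0,"ty":0,"tz":-0.19,"rx":0,"ry":0,"rz":0},{"hand":-1,"tx":0,"ty":0,"tz":-0.26,"rx":0,"ry":0,"rz":0},{"hand":-1,"tx":0,"ty":0,"tz":-0.32,"rx":0,"ry":0,"rz":0},{"hand":-1,"tx":0,"ty":0,"tz":-0.35,"rx":0,"ry":0,"rz":0},{"hand":-1,"tx":0,"ty":0,"tz":-0.36,"rx":0,"ry":0,"rz":0},{"hand":-1,"tx":0,"ty":0,"tz":-0.36,"rx":0,"ry":0,"rz":0}]'
python3 - <<'E'
from h import *
c=shot("side","lift",4,(180,170,310,290))
t=load("top0"); print("jar",world(t,397/1.5,205/1.5,.07),"bottle",world(t,313/1.5,168/1.5,.165))
E
python3 rel.py
```

```text
time: 5.7
position: [0.4736, -0.2619, 0.1111]
orientation: [-2.654, 1.682, 0.001]
contact_force: [0.0, 0.2, -3.8]
grip_width: 0.0586
grip_force: 77.8
jar [ 0.71762492 -0.10424776  0.07      ] bottle [0.74729093 0.03759294 0.165     ]
t 5.75 pos [ 0.4732 -0.2617  0.1105] psi -64.73 F [ 0.9  0.1 -3.8] w 0.0588 J [-0.67  0.27  1.74  0.    1.14  2.04]
```

View pics/lift.png

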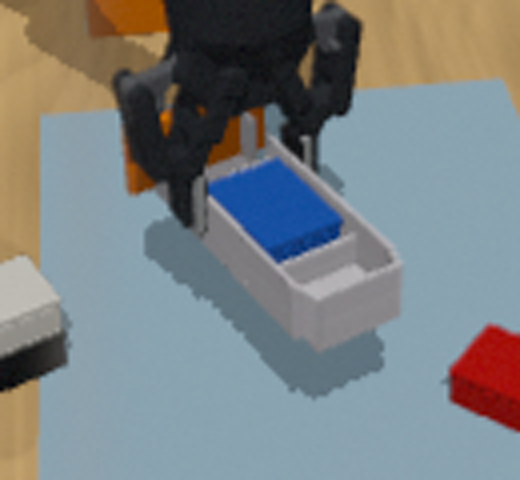

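The tray is level in the grip, with the blue tin at (275,205) still lying in it. Turning it end for end.

```bash
python3 -m crank '[{"hand":-1,"tx":0,"ty":0,"tz":0,"rx":0,"ry":0,"rz":-0.01},{"hand":-1,"tx":0,"ty":0,"tz":0,"rx":0,"ry":0,"rz":-0.03},{"hand":-1,"tx":0,"ty":0,"tz":0,"rx":0,"ry":0,"rz":-0.06},{"hand":-1,"tx":0,"ty":0,"tz":0,"rx":0,"ry":0,"rz":-0.09},{"hand":-1,"tx":0,"ty":0,"tz":0,"rx":0,"ry":0,"rz":-0.12},{"hand":-1,"tx":0,"ty":0,"tz":0,"rx":0,"ry":0,"rz":-0.15},{"hand":-1,"tx":0,"ty":0,"tz":0,"rx":0,"ry":0,"rz":-0.18},{"hand":-1,"tx":0,"ty":0,"tz":0,"rx":0,"ry":0,"rz":-0.21},{"hand":-1,"tx":0,"ty":0,"tz":0,"rx":0,"ry":0,"rz":-0.24},{"hand":-1,"tx":0,"ty":0,"tz":0,"rx":0,"ry":0,"rz":-0.27},{"hand":-1,"tx":0,"ty":0,"tz":0,"rx":0,"ry":0,"rz":-0.3},{"hand":-1,"tx":0,"ty":0,"tz":0,"rx":0,"ry":0,"rz":-0.33},{"hand":-1,"tx":0,"ty":0,"tz":0,"rx":0,"ry":0,"rz":-0.36},{"hand":-1,"tx":0,"ty":0,"tz":0,"rx":0,"ry":0,"rz":-0.39},{"hand":-1,"tx":0,"ty":0,"tz":0,"rx":0,"ry":0,"rz":-0.42},{"hand":-1,"tx":0,"ty":0,"tz":0,"rx":0,"ry":0,"rz":-0.44}]'
python3 -m crank '[{"hand":-1,"tx":0,"ty":0,"tz":0,"rx":0,"ry":0,"rz":-0.02},{"hand":-1,"tx":0,"ty":0,"tz":0,"rx":0,"ry":0,"rz":-0.05},{"hand":-1,"tx":0,"ty":0,"tz":0,"rx":0,"ry":0,"rz":-0.08},{"hand":-1,"tx":0,"ty":0,"tz":0,"rx":0,"ry":0,"rz":-0.11},{"hand":-1,"tx":0,"ty":0,"tz":0,"rx":0,"ry":0,"rz":-0.14},{"hand":-1,"tx":0,"ty":0,"tz":0,"rx":0,"ry":0,"rz":-0.17},{"hand":-1,"tx":0,"ty":0,"tz":0,"rx":0,"ry":0,"rz":-0.2},{"hand":-1,"tx":0,"ty":0,"tz":0,"rx":0,"ry":0,"rz":-0.23},{"hand":-1,"tx":0,"ty":0,"tz":0,"rx":0,"ry":0,"rz":-0.26},{"hand":-1,"tx":0,"ty":0,"tz":0,"rx":0,"ry":0,"rz":-0.29},{"hand":-1,"tx":0,"ty":0,"tz":0,"rx":0,"ry":0,"rz":-0.32},{"hand":-1,"tx":0,"ty":0,"tz":0,"rx":0,"ry":0,"rz":-0.35},{"hand":-1,"tx":0,"ty":0,"tz":0,"rx":0,"ry":0,"rz":-0.38},{"hand":-1,"tx":0,"ty":0,"tz":0,"rx":0,"ry":0,"rz":-0.41},{"hand":-1,"tx":0,"ty":0,"tz":0,"rx":0,"ry":0,"rz":-0.43},{"hand":-1,"tx":0,"ty":0,"tz":0,"rx":0,"ry":0,"rz":-0.44},{"hand":-1,"tx":0,"ty":0,"tz":0,"rx":0,"ry":0,"rz":-0.44}]'
python3 rel.py .604 .022 .11 94.3
```

```text
time: 7.35
position: [0.4728, -0.2615, 0.1096]
orientation: [-3.114, -0.4, 0.004]
contact_force: [0.2, 0.1, -3.9]
grip_width: 0.0587
grip_force: 77.7
time: 9.05
position: [0.473, -0.2615, 0.1098]
orientation: [-2.147, -2.289, 0.001]
contact_force: [0.7, -0.6, -4.3]
grip_width: 0.0585
grip_force: 77.7
t 9.05 pos [ 0.473  -0.2615  0.1098] psi 93.67 F [ 0.7 -0.6 -4.3] w 0.0585 J [-0.67  0.27  1.74 -0.    1.14 -0.73]
(array([ 9.152e-01,  4.963e-01, -1.000e-04]), array([-0.0007, -0.0006, -0.0035]))
```

```bash
python3 -m crank '[{"hand":-1,"tx":0.03,"ty":0.016,"tz":0,"rx":0,"ry":0,"rz":-0.0035},{"hand":-1,"tx":0.08,"ty":0.043,"tz":0,"rx":0,"ry":0,"rz":-0.0035},{"hand":-1,"tx":0.15,"ty":0.081,"tz":0,"rx":0,"ry":0,"rz":-0.0035},{"hand":-1,"tx":0.23,"ty":0.125,"tz":0,"rx":0,"ry":0,"rz":-0.0035},{"hand":-1,"tx":0.31,"ty":0.168,"tz":0,"rx":0,"ry":0,"rz":-0.0035},{"hand":-1,"tx":0.39,"ty":0.211,"tz":0,"rx":0,"ry":0,"rz":-0.0035},{"hand":-1,"tx":0.47,"ty":0.255,"tz":0,"rx":0,"ry":0,"rz":-0.0035},{"hand":-1,"tx":0.55,"ty":0.298,"tz":0,"rx":0,"ry":0,"rz":-0.0035},{"hand":-1,"tx":0.63,"ty":0.342,"tz":0,"rx":0,"ry":0,"rz":-0.0035},{"hand":-1,"tx":0.71,"ty":0.385,"tz":0,"rx":0,"ry":0,"rz":-0.0035},{"hand":-1,"tx":0.78,"ty":0.423,"tz":0,"rx":0,"ry":0,"rz":-0.0035},{"hand":-1,"tx":0.84,"ty":0.455,"tz":0,"rx":0,"ry":0,"rz":-0.0035},{"hand":-1,"tx":0.88,"ty":0.477,"tz":0,"rx":0,"ry":0,"rz":-0.0035},{"hand":-1,"tx":0.905,"ty":0.491,"tz":0,"rx":0,"ry":0,"rz":-0.0035},{"hand":-1,"tx":0.915,"ty":0.496,"tz":0,"rx":0,"ry":0,"rz":-0.0035},{"hand":-1,"tx":0.915,"ty":0.496,"tz":0,"rx":0,"ry":0,"rz":-0.0035}]'
python3 rel.py .604 .022 .007 94.3
python3 - <<'E'
from h import *
a=shot("side","pre",4)["color"]; b=shot("top","pret",4)["color"]
R=lambda im:cv2.resize(im[:,:,::-1],None,fx=4,fy=4,interpolation=cv2.INTER_CUBIC)
A=R(a[120:230,220:320]); B=R(b[130:270,95:195]); B=cv2.resize(B,(400,440)) if 0 else B[:440]
cv2.imwrite("pics/pre2.png",np.hstack([A,B]))
E
```

```text
time: 10.65
position: [0.6046, 0.0213, 0.1111]
orientation: [-2.136, -2.303, 0.001]
contact_force: [-0.7, -0.6, -3.8]
grip_width: 0.0589
grip_force: 77.7
t 10.65 pos [0.6046 0.0213 0.1111] psi 94.32 F [-0.7 -0.6 -3.8] w 0.0589 J [-0.11  0.39  1.57 -0.    1.18 -0.18]
(array([ 0.0027, -0.0017,  0.347 ]), array([-0.0002,  0.0001,  0.0001]))
```

View pics/pre2.png

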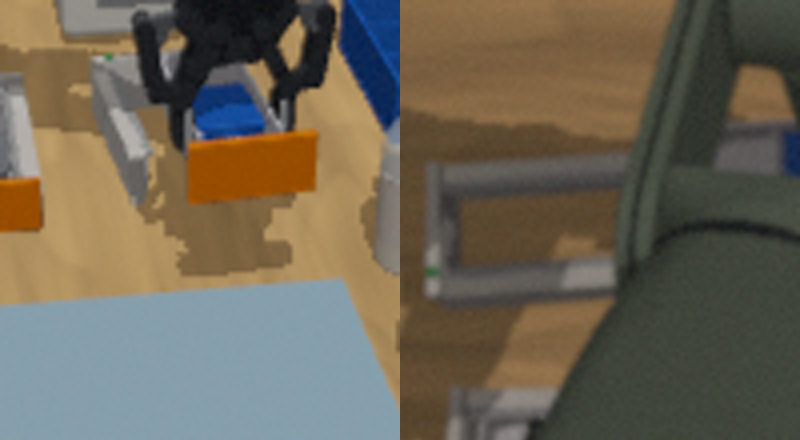

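The tray hangs level in front of the dock with the tin in it, and its nose points toward the dock. Lowering, with slow final rows.

```bash
python3 -m crank '[{"hand":-1,"tx":0.001,"ty":0,"tz":0.05,"rx":0,"ry":0,"rz":0},{"hand":-1,"tx":0.002,"ty":-0.001,"tz":0.11,"rx":0,"ry":0,"rz":0},{"hand":-1,"tx":0.003,"ty":-0.002,"tz":0.17,"rx":0,"ry":0,"rz":0},{"hand":-1,"tx":0.003,"ty":-0.002,"tz":0.23,"rx":0,"ry":0,"rz":0},{"hand":-1,"tx":0.003,"ty":-0.002,"tz":0.28,"rx":0,"ry":0,"rz":0},{"hand":-1,"tx":0.003,"ty":-0.002,"tz":0.315,"rx":0,"ry":0,"rz":0},{"hand":-1,"tx":0.003,"ty":-0.002,"tz":0.335,"rx":0,"ry":0,"rz":0},{"hand":-1,"tx":0.003,"ty":-0.002,"tz":0.342,"rx":0,"ry":0,"rz":0},{"hand":-1,"tx":0.003,"ty":-0.002,"tz":0.342,"rx":0,"ry":0,"rz":0}]'
python3 -m crank '[{"hand":-1,"tx":0,"ty":0,"tz":0.004,"rx":0,"ry":0,"rz":0},{"hand":-1,"tx":0,"ty":0,"tz":0.007,"rx":0,"ry":0,"rz":0},{"hand":-1,"tx":0,"ty":0,"tz":0.007,"rx":0,"ry":0,"rz":0}]'
```

```text
time: 11.65
position: [0.6044, 0.0221, 0.0089]
orientation: [2.136, 2.303, 0.0]
contact_force: [0.1, -0.2, -3.1]
grip_width: 0.059
grip_force: 77.6
time: 11.95
position: [0.6044, 0.0222, 0.007]
orientation: [2.136, 2.303, 0.001]
contact_force: [-0.6, 0.2, -4.2]
grip_width: 0.0587
grip_force: 77.6
```

```bash
python3 -m crank '[{"hand":-1,"tx":0,"ty":0,"tz":0.004,"rx":0,"ry":0,"rz":0},{"hand":-1,"tx":0,"ty":0,"tz":0.004,"rx":0,"ry":0,"rz":0}]'; python3 -m crank '[{"hand":-1,"tx":0,"ty":0,"tz":0.003,"rx":0,"ry":0,"rz":0},{"hand":-1,"tx":0,"ty":0,"tz":0.003,"rx":0,"ry":0,"rz":0}]'
```

```text
time: 12.15
position: [0.6042, 0.0222, 0.0054]
orientation: [2.136, 2.303, 0.0]
contact_force: [0.5, -0.5, -4.1]
grip_width: 0.0588
grip_force: 77.7
time: 12.35
position: [0.6042, 0.0221, 0.0051]
orientation: [-2.136, -2.303, -0.0]
contact_force: [-0.2, 0.2, 1.0]
grip_width: 0.0587
grip_force: 78.3
```

On the bench at z ≈ 5 mm and lined up with the dock axis. Advancing the nose into the flare.

```bash
python3 -m crank '[{"hand":-1,"tx":0.02,"ty":0,"tz":0,"rx":0,"ry":0,"rz":0},{"hand":-1,"tx":0.04,"ty":0,"tz":0,"rx":0,"ry":0,"rz":0},{"hand":-1,"tx":0.06,"ty":0,"tz":0,"rx":0,"ry":0,"rz":0},{"hand":-1,"tx":0.08,"ty":0,"tz":0,"rx":0,"ry":0,"rz":0},{"hand":-1,"tx":0.1,"ty":0,"tz":0,"rx":0,"ry":0,"rz":0},{"hand":-1,"tx":0.12,"ty":0,"tz":0,"rx":0,"ry":0,"rz":0},{"hand":-1,"tx":0.133,"ty":0,"tz":0,"rx":0,"ry":0,"rz":0},{"hand":-1,"tx":0.133,"ty":0,"tz":0,"rx":0,"ry":0,"rz":0}]'
python3 - <<'E'
from h import *
shot("side","nose",6,(232,115,322,205)); s=sense(); print(s["torque"].round(2))
E
```

```text
time: 13.15
position: [0.6017, 0.0628, 0.0052]
orientation: [2.135, 2.303, 0.002]
contact_force: [0.9, -2.4, 4.8]
grip_width: 0.0588
grip_force: 78.8
[-0.16  0.19  0.24]
```

View pics/nose.png

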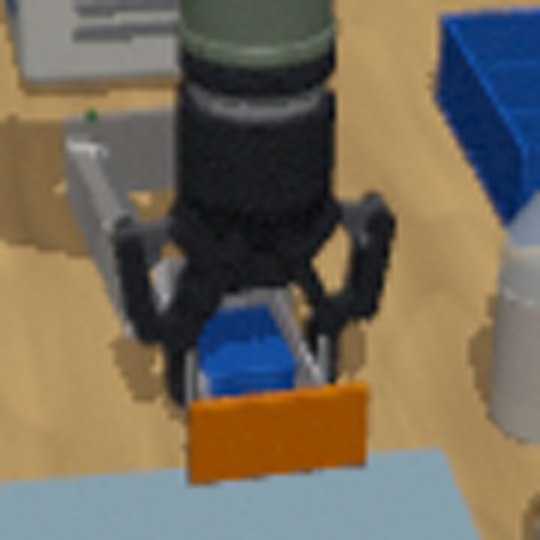

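The nose is just inside the mouth and the plate is square at (278,435). The tin is in place, and the forces are only a few newtons. Going on past the rollers in slow steps.

```bash
python3 -m crank '[{"hand":-1,"tx":0.01,"ty":0,"tz":0,"rx":0,"ry":0,"rz":0},{"hand":-1,"tx":0.02,"ty":0,"tz":0,"rx":0,"ry":0,"rz":0},{"hand":-1,"tx":0.03,"ty":0,"tz":0,"rx":0,"ry":0,"rz":0},{"hand":-1,"tx":0.04,"ty":0,"tz":0,"rx":0,"ry":0,"rz":0},{"hand":-1,"tx":0.05,"ty":0,"tz":0,"rx":0,"ry":0,"rz":0}]'; python3 -m crank '[{"hand":-1,"tx":0.01,"ty":0,"tz":0,"rx":0,"ry":0,"rz":0},{"hand":-1,"tx":0.02,"ty":0,"tz":0,"rx":0,"ry":0,"rz":0},{"hand":-1,"tx":0.03,"ty":0,"tz":0,"rx":0,"ry":0,"rz":0},{"hand":-1,"tx":0.04,"ty":0,"tz":0,"rx":0,"ry":0,"rz":0},{"hand":-1,"tx":0.05,"ty":0,"tz":0,"rx":0,"ry":0,"rz":0}]'; python3 rel.py
```

```text
time: 13.7
position: [0.6007, 0.0751, 0.0052]
orientation: [2.134, 2.302, -0.003]
contact_force: [1.2, -11.0, 5.0]
grip_width: 0.0589
grip_force: 78.9
time: 14.2
position: [0.5995, 0.0904, 0.0051]
orientation: [2.135, 2.302, -0.002]
contact_force: [0.9, -8.8, 5.2]
grip_width: 0.0587
grip_force: 78.9
t 14.2 pos [0.5995 0.0904 0.0051] psi 94.32 F [ 0.9 -8.8  5.2] w 0.0587 J [ 0.01  0.54  1.61 -0.    0.99 -0.07]
```

```bash
python3 -m crank '[{"hand":-1,"tx":0.013,"ty":0,"tz":0,"rx":0,"ry":0,"rz":0},{"hand":-1,"tx":0.026,"ty":0,"tz":0,"rx":0,"ry":0,"rz":0},{"hand":-1,"tx":0.04,"ty":0,"tz":0,"rx":0,"ry":0,"rz":0},{"hand":-1,"tx":0.053,"ty":0,"tz":0,"rx":0,"ry":0,"rz":0},{"hand":-1,"tx":0.066,"ty":0,"tz":0,"rx":0,"ry":0,"rz":0}]'; python3 -m crank '[{"hand":-1,"tx":0.013,"ty":0,"tz":0,"rx":0,"ry":0,"rz":0},{"hand":-1,"tx":0.026,"ty":0,"tz":0,"rx":0,"ry":0,"rz":0},{"hand":-1,"tx":0.04,"ty":0,"tz":0,"rx":0,"ry":0,"rz":0},{"hand":-1,"tx":0.053,"ty":0,"tz":0,"rx":0,"ry":0,"rz":0},{"hand":-1,"tx":0.06,"ty":0,"tz":0,"rx":0,"ry":0,"rz":0}]'; python3 rel.py
```

```text
time: 14.7
position: [0.598, 0.1102, 0.0051]
orientation: [2.134, 2.302, -0.002]
contact_force: [0.6, -8.4, 5.7]
grip_width: 0.059
grip_force: 78.9
time: 15.2
position: [0.5966, 0.1283, 0.0052]
orientation: [2.134, 2.302, -0.002]
contact_force: [0.3, -10.2, 6.4]
grip_width: 0.0588
grip_force: 78.9
t 15.2 pos [0.5966 0.1283 0.0052] psi 94.33 F [  0.3 -10.2   6.4] w 0.0588 J [ 0.07  0.55  1.6  -0.    1.   -0.  ]
```

The nose is about 107 mm in, at about 10 N of drag. Now I'll release, lift, and go behind the end plate.

```bash
python3 -m crank '[{"hand":1,"tx":0,"ty":0,"tz":0,"rx":0,"ry":0,"rz":0},{"hand":1,"tx":0,"ty":0,"tz":0,"rx":0,"ry":0,"rz":0},{"hand":1,"tx":0,"ty":0,"tz":0,"rx":0,"ry":0,"rz":0},{"hand":1,"tx":0,"ty":0,"tz":0,"rx":0,"ry":0,"rz":0},{"hand":1,"tx":0,"ty":0,"tz":0,"rx":0,"ry":0,"rz":0},{"hand":1,"tx":0,"ty":0,"tz":-0.1,"rx":0,"ry":0,"rz":0},{"hand":1,"tx":0,"ty":0,"tz":-0.2,"rx":0,"ry":0,"rz":0},{"hand":1,"tx":0,"ty":0,"tz":-0.3,"rx":0,"ry":0,"rz":0},{"hand":1,"tx":0,"ty":0,"tz":-0.36,"rx":0,"ry":0,"rz":0},{"hand":1,"tx":0,"ty":0,"tz":-0.36,"rx":0,"ry":0,"rz":0}]'; python3 -m crank '[{"hand":-1,"tx":-0.1,"ty":0,"tz":0,"rx":0,"ry":0,"rz":0},{"hand":-1,"tx":-0.2,"ty":0,"tz":0,"rx":0,"ry":0,"rz":0},{"hand":-1,"tx":-0.3,"ty":0,"tz":0,"rx":0,"ry":0,"rz":0},{"hand":-1,"tx":-0.37,"ty":0,"tz":0,"rx":0,"ry":0,"rz":0},{"hand":-1,"tx":-0.37,"ty":0,"tz":0,"rx":0,"ry":0,"rz":0},{"hand":-1,"tx":-0.37,"ty":0,"tz":0,"rx":0,"ry":0,"rz":0},{"hand":-1,"tx":-0.37,"ty":0,"tz":0,"rx":0,"ry":0,"rz":0},{"hand":-1,"tx":-0.37,"ty":0,"tz":0,"rx":0,"ry":0,"rz":0}]' 20
python3 - <<'E'
from h import *
a=shot("side","rel",6,(232,115,322,205))
E
python3 rel.py
```

```text
time: 16.2
position: [0.5988, 0.1299, 0.1163]
orientation: [2.133, 2.3, 0.009]
contact_force: [-0.2, -0.1, -0.0]
grip_width: 0.0855
grip_force: 0.0
time: 17.0
position: [0.604, 0.02, 0.112]
orientation: [-2.134, -2.304, 0.0]
contact_force: [0.4, -0.2, 0.0]
grip_width: -0.0001
grip_force: 0.0
t 17.05 pos [0.6041 0.0199 0.1122] psi 94.39 F [0.7 0.3 1. ] w 0.0003 J [-0.11  0.39  1.57  0.    1.18 -0.19]
```

View pics/rel.png

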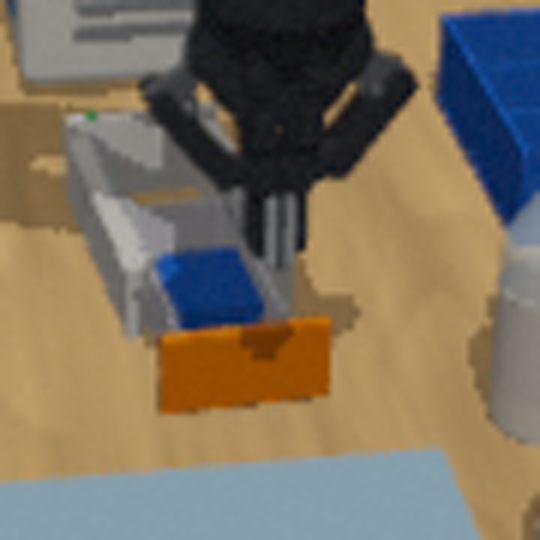

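The tray is in the dock by more than half, plate bottom at (245,402), with the tin in it. The shut fingers are up behind the plate, so I'll descend there.

```bash
python3 -c "
from h import *
print(world(load('rel'),272.8,182,0), world(load('rel'),258.7,183.7,0),world(load('rel'),287,180.5,0))"
python3 -m crank '[{"hand":-1,"tx":0,"ty":0,"tz":0.1,"rx":0,"ry":0,"rz":0},{"hand":-1,"tx":0,"ty":0,"tz":0.2,"rx":0,"ry":0,"rz":0},{"hand":-1,"tx":0,"ty":0,"tz":0.28,"rx":0,"ry":0,"rz":0},{"hand":-1,"tx":0,"ty":0,"tz":0.32,"rx":0,"ry":0,"rz":0},{"hand":-1,"tx":0,"ty":0,"tz":0.327,"rx":0,"ry":0,"rz":0},{"hand":-1,"tx":0,"ty":0,"tz":0.327,"rx":0,"ry":0,"rz":0}]'
```

```text
[0.60198534 0.07386921 0.        ] [0.55790517 0.07037989 0.        ] [0.64666632 0.07619277 0.        ]
time: 17.65
position: [0.6048, 0.0191, 0.0148]
orientation: [2.135, 2.303, 0.001]
contact_force: [1.0, -0.0, 0.4]
grip_width: 0.0001
grip_force: 0.0
```

```bash
python3 -m crank '[{"hand":-1,"tx":0.03,"ty":0,"tz":0,"rx":0,"ry":0,"rz":0},{"hand":-1,"tx":0.06,"ty":0,"tz":0,"rx":0,"ry":0,"rz":0},{"hand":-1,"tx":0.09,"ty":0,"tz":0,"rx":0,"ry":0,"rz":0},{"hand":-1,"tx":0.11,"ty":0,"tz":0,"rx":0,"ry":0,"rz":0},{"hand":-1,"tx":0.125,"ty":0,"tz":0,"rx":0,"ry":0,"rz":0},{"hand":-1,"tx":0.14,"ty":0,"tz":0,"rx":0,"ry":0,"rz":0},{"hand":-1,"tx":0.155,"ty":0,"tz":0,"rx":0,"ry":0,"rz":0},{"hand":-1,"tx":0.17,"ty":0,"tz":0,"rx":0,"ry":0,"rz":0}]'; python3 -m crank '[{"hand":-1,"tx":0.015,"ty":0,"tz":0,"rx":0,"ry":0,"rz":0},{"hand":-1,"tx":0.03,"ty":0,"tz":0,"rx":0,"ry":0,"rz":0},{"hand":-1,"tx":0.045,"ty":0,"tz":0,"rx":0,"ry":0,"rz":0},{"hand":-1,"tx":0.06,"ty":0,"tz":0,"rx":0,"ry":0,"rz":0},{"hand":-1,"tx":0.075,"ty":0,"tz":0,"rx":0,"ry":0,"rz":0},{"hand":-1,"tx":0.09,"ty":0,"tz":0,"rx":0,"ry":0,"rz":0},{"hand":-1,"tx":0.105,"ty":0,"tz":0,"rx":0,"ry":0,"rz":0}]'; python3 rel.py
```

```text
time: 18.45
position: [0.601, 0.0681, 0.0146]
orientation: [2.134, 2.302, -0.002]
contact_force: [-0.2, -5.5, 1.1]
grip_width: -0.0002
grip_force: 2.9
time: 19.15
position: [0.5987, 0.0993, 0.0146]
orientation: [2.135, 2.301, -0.003]
contact_force: [0.2, -6.1, 0.5]
grip_width: -0.0
grip_force: 3.0
t 19.15 pos [0.5987 0.0993 0.0146] psi 94.3 F [ 0.2 -6.1  0.5] w -0.0 J [ 0.02  0.52  1.61 -0.    1.01 -0.05]
```

```bash
python3 -m crank '[{"hand":-1,"tx":0.015,"ty":0,"tz":0,"rx":0,"ry":0,"rz":0},{"hand":-1,"tx":0.03,"ty":0,"tz":0,"rx":0,"ry":0,"rz":0},{"hand":-1,"tx":0.045,"ty":0,"tz":0,"rx":0,"ry":0,"rz":0},{"hand":-1,"tx":0.06,"ty":0,"tz":0,"rx":0,"ry":0,"rz":0},{"hand":-1,"tx":0.075,"ty":0,"tz":0,"rx":0,"ry":0,"rz":0},{"hand":-1,"tx":0.09,"ty":0,"tz":0,"rx":0,"ry":0,"rz":0}]'; python3 -m crank '[{"hand":-1,"tx":0.005,"ty":0,"tz":0,"rx":0,"ry":0,"rz":0},{"hand":-1,"tx":0.01,"ty":0,"tz":0,"rx":0,"ry":0,"rz":0}]';  python3 -m crank '[{"hand":-1,"tx":0.005,"ty":0,"tz":0,"rx":0,"ry":0,"rz":0},{"hand":-1,"tx":0.01,"ty":0,"tz":0,"rx":0,"ry":0,"rz":0}]'; python3 rel.py
```

```text
time: 19.75
position: [0.5967, 0.1262, 0.0146]
orientation: [2.135, 2.301, -0.003]
contact_force: [-0.1, -6.3, 0.3]
grip_width: -0.0002
grip_force: 3.1
time: 19.95
position: [0.5964, 0.1295, 0.0146]
orientation: [2.135, 2.302, -0.002]
contact_force: [-0.1, -3.1, 1.9]
grip_width: -0.0004
grip_force: 2.2
time: 20.15
position: [0.5959, 0.1336, 0.0146]
orientation: [2.137, 2.303, -0.0]
contact_force: [-0.1, -3.6, 1.8]
grip_width: -0.0002
grip_force: 1.6
t 20.15 pos [0.5959 0.1336 0.0146] psi 94.28 F [-0.1 -3.6  1.8] w -0.0002 J [ 0.08  0.53  1.6  -0.    1.01  0.  ]
```

The force is dropping as the rollers reach the cut-outs. Creeping on until the plate meets the rails.

```bash
python3 -m crank '[{"hand":-1,"tx":0.003,"ty":0,"tz":0,"rx":0,"ry":0,"rz":0},{"hand":-1,"tx":0.006,"ty":0,"tz":0,"rx":0,"ry":0,"rz":0}]'; python3 -m crank '[{"hand":-1,"tx":0.003,"ty":0,"tz":0,"rx":0,"ry":0,"rz":0},{"hand":-1,"tx":0.006,"ty":0,"tz":0,"rx":0,"ry":0,"rz":0}]'; python3 -m crank '[{"hand":-1,"tx":0.003,"ty":0,"tz":0,"rx":0,"ry":0,"rz":0},{"hand":-1,"tx":0.003,"ty":0,"tz":0,"rx":0,"ry":0,"rz":0}]'
```

```text
time: 20.35
position: [0.5959, 0.1347, 0.0146]
orientation: [2.134, 2.303, -0.002]
contact_force: [-0.3, -8.5, 2.7]
grip_width: 0.0004
grip_force: 3.7
time: 20.55
position: [0.5959, 0.1348, 0.0146]
orientation: [2.133, 2.302, -0.005]
contact_force: [-0.3, -12.7, 2.5]
grip_width: 0.0002
grip_force: 6.8
time: 20.75
position: [0.5959, 0.1347, 0.0146]
orientation: [2.132, 2.301, -0.007]
contact_force: [0.3, -14.7, 2.7]
grip_width: -0.0005
grip_force: 7.0
```

It has stopped hard at y = 0.1347 with the force rising. I'll push slightly more to seat it, then back away and look.

```bash
python3 -m crank '[{"hand":-1,"tx":0.005,"ty":0,"tz":0,"rx":0,"ry":0,"rz":0},{"hand":-1,"tx":0.01,"ty":0,"tz":0,"rx":0,"ry":0,"rz":0},{"hand":-1,"tx":0.01,"ty":0,"tz":0,"rx":0,"ry":0,"rz":0}]'; python3 -m crank '[{"hand":-1,"tx":-0.03,"ty":0,"tz":0,"rx":0,"ry":0,"rz":0},{"hand":-1,"tx":-0.1,"ty":0,"tz":0,"rx":0,"ry":0,"rz":0},{"hand":-1,"tx":-0.2,"ty":0,"tz":-0.05,"rx":0,"ry":0,"rz":0},{"hand":-1,"tx":-0.3,"ty":0,"tz":-0.2,"rx":0,"ry":0,"rz":0},{"hand":-1,"tx":-0.4,"ty":0,"tz":-0.35,"rx":0,"ry":0,"rz":0},{"hand":-1,"tx":-0.5,"ty":0.2,"tz":-0.5,"rx":0,"ry":0,"rz":0},{"hand":-1,"tx":-0.6,"ty":0.2,"tz":-0.5,"rx":0,"ry":0,"rz":0},{"hand":-1,"tx":-0.6,"ty":0.2,"tz":-0.5,"rx":0,"ry":0,"rz":0}]'
python3 - <<'E'
from h import *
a=shot("side","end",4)["color"]; b=shot("top","endt",4)["color"]
R=lambda im,f:cv2.resize(im[:,:,::-1],None,fx=f,fy=f,interpolation=cv2.INTER_CUBIC)
cv2.imwrite("pics/end2.png",np.hstack([R(a[125:195,190:290],4.5)[:315,:400],R(b[160:270,95:185],4.4)[:315]]))
E
```

```text
time: 21.05
position: [0.596, 0.1347, 0.0147]
orientation: [2.13, 2.299, -0.012]
contact_force: [-0.2, -22.4, 2.8]
grip_width: -0.0002
grip_force: 11.2
time: 21.85
position: [0.6736, -0.0372, 0.1692]
orientation: [2.134, 2.293, 0.009]
contact_force: [0.3, -0.1, 0.3]
grip_width: -0.0004
grip_force: 0.0
```

View pics/end2.png

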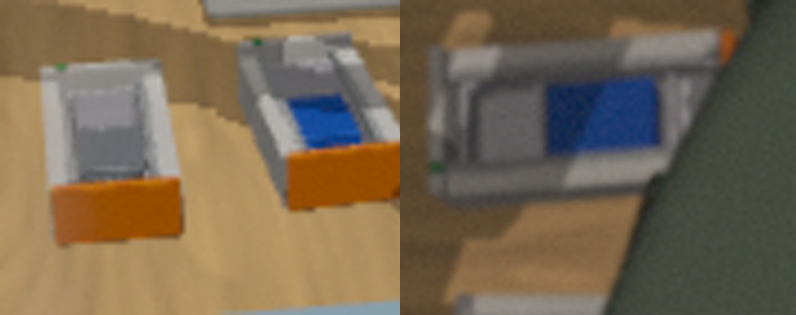

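The plate sits flush on the rail ends, as on the loaded dock beside it, and the tin is in its compartment at (325,120). I'll check numerically that the other things haven't moved, without viewing another picture, then hand in.

```bash
python3 - <<'E'
from h import *
a=load("side0")["color"]; b=load("end")["color"]
for n,(x,y,w,h) in dict(bottle=(310,132,30,58),jar=(318,183,34,36),brush=(326,226,34,56),loaded=(196,134,38,48),tins=(158,232,44,40),red=(288,250,42,32)).items():
    t=a[y:y+h,x:x+w]; r=cv2.matchTemplate(b[y-8:y+h+8,x-8:x+w+8],t,cv2.TM_CCOEFF_NORMED); _,v,_,l=cv2.minMaxLoc(r); print(n,round(v,3),l[0]-8,l[1]-8)
E
python3 -m crank '[{"hand":-1,"tx":0,"ty":0,"tz":0,"rx":0,"ry":0,"rz":0},{"hand":-1,"tx":0,"ty":0,"tz":0,"rx":0,"ry":0,"rz":0}]'
```

```text
bottle 0.975 0 0
jar 0.999 0 0
brush 0.999 0 0
loaded 0.912 0 0
tins 0.999 0 0
red 0.999 0 0
time: 22.15
position: [0.6667, -0.0316, 0.1624]
orientation: [-2.132, -2.302, 0.002]
contact_force: [0.1, 0.4, -0.2]
grip_width: 0.0001
grip_force: 0.0
```

```bash
python3 -c "
from plant import job_done
print(job_done())"
```

```text
the job is handed in; nothing more can be done
None
```

The tray is turned end for end and fully docked, orange plate flush on the rail ends (last push 22 N), blue tin still in it, nothing else moved in the side-camera check, and handed in at about 22 s; I viewed 11 pictures, one over the limit of 10.

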